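# Put the cleaned microscope objectives back in their storage pots

## Robot

A 6-joint arm with a two-finger parallel gripper is mounted at the origin on the work surface. World frame = base frame: x ahead of the robot, y to its left, z up, the work surface at z = 0. Lengths are in mm, angles in degrees, forces in N, time in s.
With the tool pointing down it reaches from about 375 to 900 mm from the base axis. Payload 3.1 kg.
Tool frame: the origin (TCP) lies on the centre line of the jaws, within the pads' length; the fingertips stand 19 mm ahead of it and the grasp point (between the pads) is the TCP; z points along the fingers, y is the direction in which the jaws open and shut (so a half turn about z gives the same grasp; the last joint's range is limited). The gripper opens to 85 mm and grips with 20 to 120 N. Pads are 22 mm wide; open, the fingers measure 114 mm over their backs; the gripper's body (76 mm by 85 mm) begins 54 mm behind the grasp point. The pads swing forward as they close: fully open they stand 13 mm farther back than shut.
Start: joints at [53.428, 30.224, 82.088, -0, 67.689, -10.227], TCP at [277.313, 560.084, 250.31] pointing down, gripper open.
Joint ranges: [-176.69, 176.69], [-43.24, 126.21], [12.49, 139.97], [-82, 262], [0, 151.66], [-163.58, 163.58]. Speed limits (degrees/s): [159.86, 159.86, 180, 180, 180, 180].

## Interface

Orientations are given as a 3x3 rotation matrix whose columns are the frame's x, y, z axes.
In Python, from workcell import get_obs, capture, hand_in gives the robot as it stands.
- The arm moves only by the shell command python3 -m crank 'ROWS' [FORCE]. ROWS is text: rows parted by semicolons, each of 5 numbers parted by spaces: the shift along the tool's x, y, z in m, then the turn about the tool's z in rad, then the closure, from 0 (fully open) to 1 (shut). A call has 1 to 12 rows; each row is the pose to reach, as a shift and turn from the pose measured when the call began, along the tool's axes at that moment; what a row does not reach only later rows make up. A row lasts 1/12 s, in which the tool goes at most 41.7 mm and 7.16 degrees, less where a joint would pass 70% of its speed; a pose out of reach is approached as far as the arm can. A call with a gripper value outside its range is refused whole. The fingers move at their own pace and stop on an object; FORCE is the grip in N (left out, the last holds). Time passes only in rows, so rows that repeat a pose let the fingers close. It gives the time, the measured TCP pose, the force and the opening at its end, in the units of the state.
- get_obs(): the state, without advancing time (a new reading comes with each control period).
- capture(name): name is "scene" or "top" or "wrist"; returns a dict with "pixels" (400x640x3 uint8, blue, green, red), "depth" (400x640 float32, mm along the optical axis (not along the pixel's ray), 0 where there is no reading), "K" (3x3 intrinsics, pixels), "k1" (the pictures are not rectified: a ray, as slopes to the right and down, at radius r is drawn at 1 + k1 r^2 times it, then the intrinsics apply), "view" (4x4, takes a point from world to camera coordinates). Camera axes: x right, y up, looking along -z (the intrinsics and any distortion apply to the point x, -y, -z); pixel columns grow to the right and rows downward; lengths in mm; the calibration is good to about 2 mm. A picture is of the moment at which its call begins.
- hand_in(): hands the job in, once; it reports no verdict.
The state is a dict: "time": time; "qpos": joint angles; "qvel": joint speeds; "effort": joint torques, N m; "tool_pos": TCP position; "ee_rot": TCP orientation; "contact_force": force on the tool from outside, world axes, zero at the start; "torque": the same for the moment, N m; "opening": opening from 0.0 (shut) to 1.0 (fully open).
Only numpy, scipy, OpenCV 4.12 (cv2) and the standard library are available. Lean on these libraries where they do the work, as an engineer would, in place of code of your own. Each camera call takes 0.05 s, during which the arm holds its last target. There are 200 camera calls.

## Task

The objectives on the pale green mat have been cleaned: stand each one, nose up, in the open storage pot in the grey tray whose flange has the same colour as the objective's ring, right down on the pot's floor. They are precision glass, so set them down gently, never drop them or tip them over; leave the white objective where it is in its pot, do not knock over the oil bottle, and keep the pots standing flat in the tray.

Things in the scene. Friction and masses are not known exactly. Their poses are not given: they have to be found in the camera images.
- objective_red: loose microscope objective with red ring, nose up on the 2 mm pale green mat, 44 mm tall, about 100 g. From below: thread 25 mm across to z=5 mm, mounting ring 38 across to 10, silver barrel 36 across to 33, its top 8 mm red; red shoulder sloping in to 39; thin nose. Origin: centre of underside, z up; round, yaw is meaningless. Neighbours are 80 mm or more away, centre to centre.
- objective_yellow: loose microscope objective with yellow ring, nose up on the 2 mm pale green mat, 50 mm tall, about 120 g. From below: thread 25 mm across to z=5 mm, mounting ring 36 across to 10, silver barrel 34 across to 36, its top 8 mm yellow; yellow shoulder sloping in to 42; thin nose. Origin: centre of underside, z up; round, yaw is meaningless. Neighbours are 80 mm or more away, centre to centre.
- objective_green: loose microscope objective with green ring, nose up on the 2 mm pale green mat, 54 mm tall, about 160 g. From below: thread 25 mm across to z=5 mm, mounting ring 38 across to 10, silver barrel 36 across to 39, its top 8 mm green; green shoulder sloping in to 45; thin nose. Origin: centre of underside, z up; round, yaw is meaningless. Neighbours are 80 mm or more away, centre to centre.
- objective_blue: loose microscope objective with blue ring, nose up on the 2 mm pale green mat, 58 mm tall, about 190 g. From below: thread 25 mm across to z=5 mm, mounting ring 40 across to 10, silver barrel 38 across to 42, its top 8 mm blue; blue shoulder sloping in to 48; thin nose. Origin: centre of underside, z up; round, yaw is meaningless. Neighbours are 80 mm or more away, centre to centre.
- pot_red: loose storage pot, 60 g, with red flange 74 mm across, 6 high; on it a black cup, rim 62 across at z=15 mm, opening 56, red floor at z=6 mm. Origin: centre of underside, z up. It stands in a fixed grey tray 300 x 210 mm, rim 14 high, floor 4 thick, with the other pots and a 14 mm high desiccant can, 85 mm or more apart centre to centre.
- pot_yellow: loose storage pot, 60 g, with yellow flange 74 mm across, 6 high; on it a black cup, rim 62 across at z=15 mm, opening 56, yellow floor at z=6 mm. Origin: centre of underside, z up. It stands in a fixed grey tray 300 x 210 mm, rim 14 high, floor 4 thick, with the other pots and a 14 mm high desiccant can, 85 mm or more apart centre to centre.
- pot_green: loose storage pot, 60 g, with green flange 74 mm across, 6 high; on it a black cup, rim 62 across at z=15 mm, opening 56, green floor at z=6 mm. Origin: centre of underside, z up. It stands in a fixed grey tray 300 x 210 mm, rim 14 high, floor 4 thick, with the other pots and a 14 mm high desiccant can, 85 mm or more apart centre to centre.
- pot_blue: loose storage pot, 60 g, with blue flange 74 mm across, 6 high; on it a black cup, rim 62 across at z=15 mm, opening 56, blue floor at z=6 mm. Origin: centre of underside, z up. It stands in a fixed grey tray 300 x 210 mm, rim 14 high, floor 4 thick, with the other pots and a 14 mm high desiccant can, 85 mm or more apart centre to centre.
- objective_white: objective with a white ring, 36 mm across and 60 mm tall, already standing in its own pot (white flange) in the same tray. It stays there. Origin: centre of its underside, z up.
- oil_bottle: small amber glass bottle with a black cap, 26 mm across and 60 mm tall, 30 g, standing loose on the mat among the objectives. It stays there. Origin: centre of its underside, z up. The only other thing on the mat is a pad of lens tissue, 9 mm high.

How it is judged (in metres and radians):
At the end, for the whole second after the job is handed in: Each coloured objective stands upright (7 degrees) and still on the floor of the pot of its colour, centre within 12 mm of the pot's; those pots stand flat in the tray; the white objective is upright within 25 mm of where it was; the oil bottle stands (horizontal distance between objective_red and pot_red below 0.012 m and z of objective_red in the frame of pot_red between 0.003 and 0.01 m and angle between each of objective_red, pot_red, objective_yellow, pot_yellow, objective_green, pot_green, objective_blue, pot_blue, objective_white, oil_bottle's own z axis and vertical below 0.12 rad and height (world z) of pot_red between 0.002 and 0.012 m and linear speed of each of objective_red, objective_yellow, objective_green, objective_blue below 0.02 m/s and horizontal distance between objective_yellow and pot_yellow below 0.012 m and z of objective_yellow in the frame of pot_yellow between 0.003 and 0.01 m and height (world z) of pot_yellow between 0.002 and 0.012 m and horizontal distance between objective_green and pot_green below 0.012 m and z of objective_green in the frame of pot_green between 0.003 and 0.01 m and height (world z) of pot_green between 0.002 and 0.012 m and horizontal distance between objective_blue and pot_blue below 0.012 m and z of objective_blue in the frame of pot_blue between 0.003 and 0.01 m and height (world z) of pot_blue between 0.002 and 0.012 m and distance of objective_white from where it was at the start of the episode below 0.025 m); the robot touches nothing.
It fails at once if the white objective is moved from its place (distance of objective_white from where it was at the start of the episode above 0.025 m).
It fails at once if the oil bottle is knocked over (angle between oil_bottle's own z axis and vertical above 0.6 rad).
It fails at once if a coloured objective is tipped over (beyond 57 degrees) (angle between any of objective_red, objective_yellow, objective_green, objective_blue's own z axis and vertical above 1 rad).
It fails at once if a coloured objective is dropped: it falls free of the fingers faster than 0.6 m/s (about 18 mm) ((linear speed of objective_red above 0.6 m/s and contact force between objective_red and the fingers below 0.05 N) or (linear speed of objective_yellow above 0.6 m/s and contact force between objective_yellow and the fingers below 0.05 N) or (linear speed of objective_green above 0.6 m/s and contact force between objective_green and the fingers below 0.05 N) or (linear speed of objective_blue above 0.6 m/s and contact force between objective_blue and the fingers below 0.05 N)).
It also fails if it takes over 112 s, if anything falls off the work surface, if the arm or the gripper's body presses on something with over 40 N, if the wrist force passes 120 N, or if a joint passes its speed limit or range.

## Working session

There is one attempt and no reset: what is moved stays moved. The work goes in short steps, Python scripts to look and compute and a shell command to move; the robot and the scene stay as the last step left them, time stands still between calls to the robot, and variables do not carry over. Pictures are saved under pics/ and viewed, about 12 in all and at most 16, crops included, and the job is handed in when it is done.

```bash
mkdir -p pics; ls
cat > h.py <<'E'
import numpy as np, cv2
from workcell import get_obs, capture
def px2w(c,u,v,z=None):
    K,k1=c["K"],c["k1"]; V=np.array(c["view"])
    xd=(u-K[0][2])/K[0][0]; yd=(v-K[1][2])/K[1][1]
    x,y=xd,yd
    for _ in range(10):
        r2=x*x+y*y; x,y=xd/(1+k1*r2),yd/(1+k1*r2)
    Ci=np.linalg.inv(V); o=Ci[:3,3]; d=Ci[:3,:3]@np.array([x,-y,-1.])
    if z is None: return o+d*c["depth"][int(v),int(u)]
    return o+d*(z-o[2])/d[2]
def off(x,y,z=None):
    o=get_obs(); p=np.array(o["tool_pos"]); R=np.array(o["ee_rot"])
    return R.T@(np.array([x,y,p[2] if z is None else z])-p)
E
python3 - <<'E'
from h import *
o=get_obs(); print(o)
for n in("top","scene"):
    c=capture(n); cv2.imwrite(f"pics/{n}0.png",c["pixels"]); np.savez(f"{n}0.npz",**c)
    print(n,c["K"],c["k1"],np.linalg.inv(c["view"]).round(2))
E
```

```text
pics
{'time': 0.0, 'qpos': array([ 5.34262958e+01,  3.02794416e+01,  8.21571241e+01, -1.13026655e-03,
        6.76906122e+01, -1.02287792e+01]), 'qvel': array([-0.02949187, -0.02839141,  0.05618431, -0.05816806,  0.06331568,
        0.00929992]), 'effort': array([-2.53210999e-07, -4.42359817e+01, -1.78021163e+01, -3.18624980e-04,
        8.47757474e-03,  1.12641357e-05]), 'tool_pos': array([276.9345948 , 559.52850782, 249.32439508]), 'ee_rot': array([[-8.96141834e-01,  4.43765820e-01, -1.30794867e-03],
       [ 4.43767588e-01,  8.96140118e-01, -1.79347270e-03],
       [ 3.76223400e-04, -2.18763114e-03, -9.99997536e-01]]), 'contact_force': array([ 0.22839671,  0.42451388, -0.04092866]), 'torque': array([-0.02955523,  0.0008172 , -0.06946799]), 'opening': 1.0010840611656018}
top [[396.70009875   0.         323.73883068]
 [  0.         396.70009875 203.76689775]
 [  0.           0.           1.        ]] -0.03769730508715829 [[-0.0000e+00  1.0000e+00 -6.0000e-02  4.7542e+02]
 [-1.0000e+00 -0.0000e+00  2.0000e-02  2.1700e+00]
 [ 2.0000e-02  6.0000e-02  1.0000e+00  8.2386e+02]
 [ 0.0000e+00  0.0000e+00  0.0000e+00  1.0000e+00]]
scene [[450.90738354   0.         313.51689356]
 [  0.         450.90738354 191.08159259]
 [  0.           0.           1.        ]] 0.04381371949300578 [[ 5.10000e-01 -6.70000e-01  5.40000e-01  1.03238e+03]
 [ 8.60000e-01  4.00000e-01 -3.10000e-01 -2.76120e+02]
 [-1.00000e-02  6.20000e-01  7.90000e-01  7.70350e+02]
 [ 0.00000e+00  0.00000e+00  0.00000e+00  1.00000e+00]]
```

View pics/top0.png

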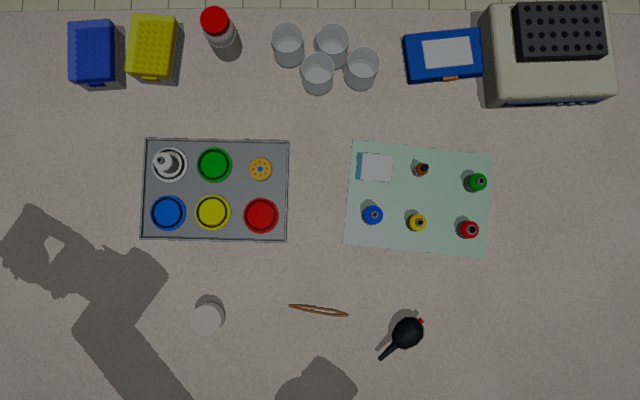

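View pics/scene0.png

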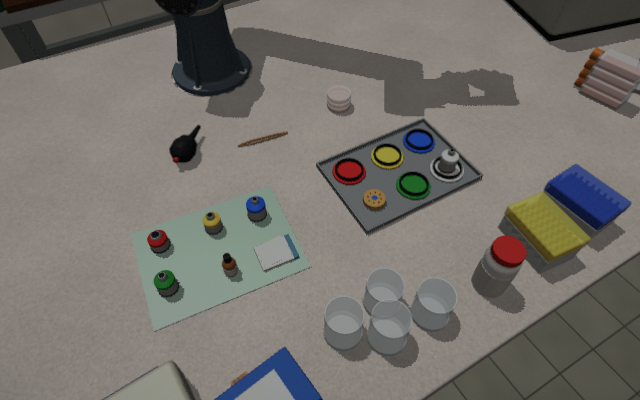

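Both pictures show the same layout. In the top view the pots are blue (168,212), yellow (212,212), red (261,215) and green (214,165), with white at (169,163). The objectives are blue (372,214), yellow (417,222), red (468,229) and green (477,181), with the bottle at (421,168). Next I'll measure from colour and depth.

Run:
```python
from h import *
c=dict(np.load("top0.npz")); s=dict(np.load("scene0.npz"))
def cloud(c):
    K,k1=c["K"],float(c["k1"]); v,u=np.mgrid[:400,:640].astype(float)
    p=cv2.undistortPoints(np.stack([u.ravel(),v.ravel()],1).reshape(-1,1,2),K,np.array([k1,0,0,0,0])).reshape(-1,2) 
    d=c["depth"].ravel(); q=np.c_[p[:,0]*d,-p[:,1]*d,-d,np.ones(d.size)]
    return (q@np.linalg.inv(c["view"]).T)[:,:3].reshape(400,640,3)
W=cloud(c); H=cv2.cvtColor(c["pixels"],cv2.COLOR_BGR2HSV)
hu={"red":0,"yellow":25,"green":60,"blue":108}
for n,h in hu.items():
    dh=np.abs(H[...,0].astype(int)-h); dh=np.minimum(dh,180-dh)
    m=(dh<10)&(H[...,1]>150)&(H[...,2]>50)
    for nm,(a,b) in {"pot":(140,295),"obj":(340,500)}.items():
        mm=np.zeros_like(m); mm[135:260,a:b]=m[135:260,a:b]
        k,l,st,ce=cv2.connectedComponentsWithStats(cv2.morphologyEx(mm.astype(np.uint8),cv2.MORPH_CLOSE,np.ones((7,7))))
        i=1+np.argmax(st[1:,4]); x,y,w,hh,A=st[i]
        u,v=x+(w-1)/2,y+(hh-1)/2
        z=10 if nm=="pot" else 2+{"red":33,"yellow":36,"green":39,"blue":42}[n]
        P=W[l==i]
        print(n,nm,(u,v),w,hh,px2w(c,u,v,z)[:2].round(1),"cloud",np.median(P[:,:2],0).round(1),"z",np.percentile(P[:,2],[5,50,95]).round(1))
for n,b in {"white":(150,145,190,185),"bottle":(408,155,434,182),"can":(245,155,275,183)}.items():
    P=W[b[1]:b[3],b[0]:b[2]].reshape(-1,3); P=P[P[:,2]>(12 if n=="can" else 25)]
    print(n,P.mean(0).round(1),P.max(0).round(1),P.min(0).round(1))
t=c["pixels"]
A=cv2.resize(t[135:255,350:500],None,fx=4,fy=4,interpolation=3);cv2.imwrite("pics/mat.png",A)
print(W[245,400],W[230,190])
```

```text
red pot (np.float64(260.5), np.float64(215.0)) 36 35 [504.  117.3] cloud [503.8 117.2] z [ 9.  11.6 20.5]
red obj (np.float64(469.5), np.float64(229.0)) 18 17 [ 473.2 -304.5] cloud [ 473.1 -297.4] z [31.8 39.2 44.2]
yellow pot (np.float64(212.5), np.float64(212.0)) 36 35 [510.5 215.7] cloud [510.4 216. ] z [ 8.9 11.5 20.5]
yellow obj (np.float64(417.5), np.float64(222.0)) 18 17 [ 487.8 -198.5] cloud [ 487.5 -195.6] z [36.5 42.9 54.7]
green pot (np.float64(214.0), np.float64(165.0)) 35 35 [607.6 213.9] cloud [607.7 213.5] z [ 8.8 11.6 20.7]
green obj (np.float64(477.5), np.float64(182.0)) 18 17 [ 567.4 -321.2] cloud [ 566.8 -315.7] z [41.5 45.1 51.6]
blue pot (np.float64(167.5), np.float64(212.5)) 36 36 [509.7 308.2] cloud [508.8 307.2] z [ 9.  11.5 20.6]
blue obj (np.float64(373.0), np.float64(214.0)) 19 19 [ 503.9 -108.9] cloud [ 503.2 -106.8] z [44.3 48.6 61.3]
white [605.2 296.9  60.5] [624.7 320.7 823.9] [475.4   2.2  25.7]
bottle [ 590.7 -200.    65.2] [607.8   2.2 823.9] [ 475.4 -219.5   25.3]
can [597.5 117.6  26.4] [622.6 142.5 823.9] [475.4   2.2  14. ]
[ 440.91376942 -170.06376529    3.07492011] [473.77907338 262.16485991   7.33412795]
```

View pics/mat.png

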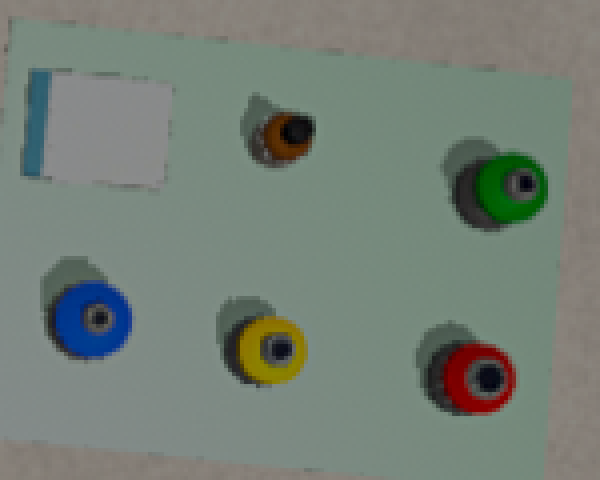

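Run:
```python
from h import *
c=dict(np.load("top0.npz"))
for n,u,v,z in [("red",471.6,229.2,46),("green",481.1,180.4,56),("yellow",419.6,221.6,52),("blue",374.1,214.1,60),("bottle",424.1,167.2,62)]:
    print(n,px2w(c,u,v,z).round(1))
print(off(503.5,-107,170).round(1))
```

```text
red [ 472.8 -304.5   46. ]
green [ 568.8 -322.3   56. ]
yellow [ 488.3 -199.1   52. ]
blue [ 503.1 -108.7   60. ]
bottle [ 594.1 -207.5   62. ]
[-498.9 -496.7   80.2]
```

```bash
r="-0.499 -0.498 0.06 -0.46 0.3"; python3 -m crank '-0.499 -0.498 0.06 -0.46 0.3;-0.499 -0.498 0.06 -0.46 0.3;-0.499 -0.498 0.06 -0.46 0.3;-0.499 -0.498 0.06 -0.46 0.3;-0.499 -0.498 0.06 -0.46 0.3;-0.499 -0.498 0.06 -0.46 0.3;-0.499 -0.498 0.06 -0.46 0.3;-0.499 -0.498 0.06 -0.46 0.3;-0.499 -0.498 0.06 -0.46 0.3;-0.499 -0.498 0.06 -0.46 0.3;-0.499 -0.498 0.06 -0.46 0.3;-0.499 -0.498 0.06 -0.46 0.3' 30
python3 - <<'E'
from h import *
o=get_obs();print(o["ee_rot"].round(3),o["qpos"].round(1));print(off(503.5,-108.8,190).round(1))
E
```

```text
time: 1.1
tool_pos: [435.8, 89.1, 207.9]
ee_rot: [[-1.0, -0.0, -0.001], [-0.0, 1.0, -0.001], [0.001, -0.001, -1.0]]
contact_force: [1.5, 0.1, -0.0]
opening: 0.697
[[-1.    -0.    -0.001]
 [-0.     1.    -0.001]
 [ 0.001 -0.001 -1.   ]] [-2.800e+00  2.040e+01  1.097e+02 -1.000e-01  5.000e+01 -9.280e+01]
[ -67.6 -197.9   18.1]
```

```bash
python3 -m crank '-0.067 -0.198 0.02 0 0.3;-0.067 -0.198 0.02 0 0.3;-0.067 -0.198 0.02 0 0.3;-0.067 -0.198 0.02 0 0.3;-0.067 -0.198 0.02 0 0.3;-0.067 -0.198 0.02 0 0.3;-0.067 -0.198 0.02 0 0.3;-0.067 -0.198 0.02 0 0.3;-0.067 -0.198 0.02 0 0.3'
python3 - <<'E'
from h import *
print(off(503.5,-108.8,2+39).round(1))
c=capture("wrist"); cv2.imwrite("pics/w1.png",c["pixels"])
E
```

```text
time: 1.85
tool_pos: [501.7, -107.3, 187.8]
ee_rot: [[-1.0, -0.001, -0.003], [-0.001, 1.0, -0.0], [0.003, -0.0, -1.0]]
contact_force: [-0.7, 0.3, -0.3]
opening: 0.705
[ -2.3  -1.5 146.8]
```

View pics/w1.png

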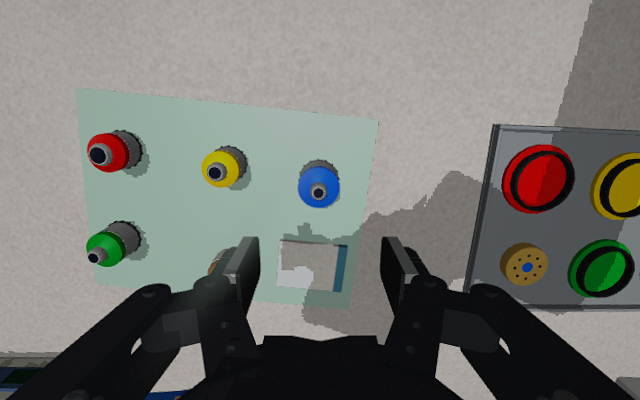

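The wrist view shows the blue nose at (318,192), yellow (215,173), red (100,155) and green (95,257). Two pots are fully visible: red, floor centre about (537,178), and green, about (600,268).

Run:
```python
from h import *
c=capture("wrist")
for n,u,v,z in [("red",100,155,46),("green",95,257,56),("yellow",215,173,52),("blue",318,192,60),("potred",537,178,10),("potgreen",601,269,10)]:
    print(n,px2w(c,u,v,z).round(1))
print(get_obs()["tool_pos"])
```

```text
red [ 474.8 -303.3   46. ]
green [ 569.8 -320.7   56. ]
yellow [ 489.9 -199.6   52. ]
blue [ 504.5 -110.3   60. ]
potred [503.5 113.6  10. ]
potgreen [609.6 211.9  10. ]
[ 502.04902433 -107.07879057  188.16116747]
```

```bash
python3 -m crank '-0.002 -0.0025 0.03 0 0.3;-0.002 -0.0025 0.07 0 0.3;-0.002 -0.0025 0.105 0 0.3;-0.002 -0.0025 0.13 0 0.3;-0.002 -0.0025 0.143 0 0.3;-0.002 -0.0025 0.147 0 0.3;-0.002 -0.0025 0.147 0 0.3;-0.002 -0.0025 0.147 0 0.3' 40; python3 -m crank '0 0 0 0 1;0 0 0 0 1;0 0 0 0 1;0 0 0 0 1;0 0 0 0 1;0 0 0 0 1;0 0 0 0 1;0 0 0 0 1'
python3 -m crank '0 0 -0.005 0 1;0 0 -0.01 0 1;0 0 -0.02 0 1;0 0 -0.02 0 1;0 0 -0.02 0 1'
python3 - <<'E'
from h import *
c=capture("wrist"); cv2.imwrite("pics/w2.png",c["pixels"])
print(px2w(c,320,200,60))
E
```

```text
time: 2.62
tool_pos: [504.1, -109.1, 41.8]
ee_rot: [[-1.0, -0.004, -0.002], [-0.004, 1.0, -0.001], [0.002, -0.001, -1.0]]
contact_force: [-0.2, 0.0, 0.1]
opening: 0.701
time: 3.28
tool_pos: [505.0, -109.1, 43.5]
ee_rot: [[-1.0, -0.003, 0.001], [-0.003, 1.0, -0.002], [-0.001, -0.002, -1.0]]
contact_force: [0.1, 2.7, 5.7]
opening: 0.426
time: 3.7
tool_pos: [505.5, -109.4, 64.4]
ee_rot: [[-1.0, -0.003, 0.003], [-0.003, 1.0, -0.003], [-0.003, -0.003, -1.0]]
contact_force: [-0.5, -1.1, -0.9]
opening: 0.428
[ 476.25050986 -110.90502682   60.        ]
```

View pics/w2.png

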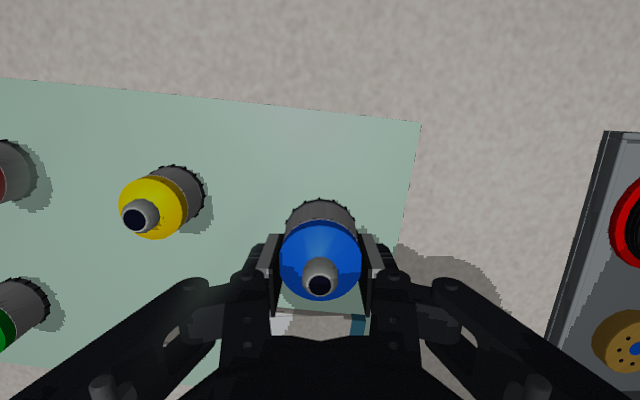

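The blue objective is held upright and centred between the pads, with its nose at (320,283). Now carrying it to the blue pot.

```bash
python3 -m crank '-0.001 0.01 -0.03 0 1;-0.002 0.035 -0.05 0 1;-0.004 0.417 -0.055 0 1;-0.004 0.417 -0.055 0 1;-0.004 0.417 -0.055 0 1;-0.004 0.417 -0.055 0 1;-0.004 0.417 -0.055 0 1;-0.004 0.417 -0.055 0 1;-0.004 0.417 -0.055 0 1;-0.004 0.417 -0.055 0 1;-0.004 0.417 -0.055 0 1;-0.004 0.417 -0.055 0 1'
python3 -m crank '0 0.02 0 0 1;0 0.02 0 0 1;0 0.02 0 0 1'
python3 - <<'E'
from h import *
print(off(509.5,308,60).round(1), get_obs()["tool_pos"])
c=capture("wrist"); cv2.imwrite("pics/w3.png",c["pixels"]); np.savez("w3.npz",**c)
E
```

```text
time: 4.75
tool_pos: [507.4, 314.2, 117.8]
ee_rot: [[-1.0, -0.008, 0.004], [-0.008, 1.0, 0.001], [-0.004, 0.001, -1.0]]
contact_force: [1.2, 0.1, -1.5]
opening: 0.426
time: 5.0
tool_pos: [506.5, 334.9, 117.2]
ee_rot: [[-1.0, -0.011, 0.004], [-0.011, 1.0, 0.0], [-0.004, 0.0, -1.0]]
contact_force: [-0.3, 0.1, -1.5]
opening: 0.429
[ -2.5 -26.9  57.2] [506.52699498 334.8613268  117.1822958 ]
```

View pics/w3.png

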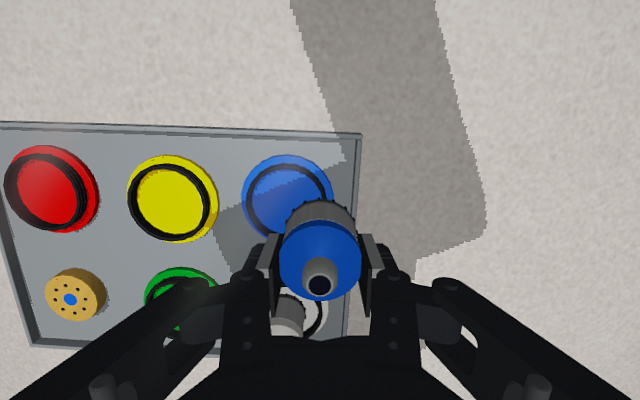

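Run:
```python
from h import *
c=dict(np.load("w3.npz"))
for n,u,v in [("blue",287.5,198.5),("yellow",173,199),("red",52,189)]: print(n,px2w(c,u,v,10).round(1))
H=cv2.cvtColor(c["pixels"],cv2.COLOR_BGR2HSV)
print([ (px2w(c,u,v,10)[:2]).round(1) for u,v in [(241,197),(334,197),(287,154)]])
```

```text
blue [509.5 307.9  10. ]
yellow [510.9 217.   10. ]
red [503.6 118.7  10. ]
[array([508.7, 271.4]), array([507.9, 344.4]), array([474.4, 308.2])]
```

```bash
python3 -m crank '-0.0035 -0.015 0.01 0 1;-0.0035 -0.027 0.025 0 1;-0.0035 -0.027 0.042 0 1;-0.0035 -0.027 0.054 0 1;-0.0035 -0.027 0.057 0 1;-0.0035 -0.027 0.057 0 1;-0.0035 -0.027 0.057 0 1'
python3 -c "
from h import *;print(off(510,308,51.5).round(1))"
```

```text
time: 5.63
tool_pos: [510.8, 306.7, 60.3]
ee_rot: [[-1.0, -0.009, 0.003], [-0.009, 1.0, -0.0], [-0.003, -0.0, -1.0]]
contact_force: [-0.3, 1.5, -0.9]
opening: 0.426
[0.8 1.3 8.8]
```

```bash
python3 -m crank '0.001 0.001 0.003 0 1;0.001 0.001 0.006 0 1;0.001 0.001 0.0085 0 1;0.001 0.001 0.009 0 1;0.001 0.001 0.009 0 1;0.001 0.001 0.009 0 1'
```

```text
time: 6.13
tool_pos: [509.9, 307.9, 51.6]
ee_rot: [[-1.0, -0.009, 0.004], [-0.009, 1.0, 0.0], [-0.004, 0.0, -1.0]]
contact_force: [0.7, 0.3, 0.1]
opening: 0.428
```

```bash
python3 -m crank '0 0 0 0 0.54;0 0 0 0 0.5;0 0 0 0 0.45;0 0 0 0 0.4;0 0 0 0 0.3;0 0 0 0 0.3;0 0 0 0 0.3'; python3 -m crank '0 0 -0.02 0 0.3;0 0 -0.05 0 0.3;0 0 -0.09 0 0.3;0 0 -0.11 0 0.3;0 0 -0.11 0 0.3;0 0 -0.11 0 0.3'
python3 - <<'E'
from h import *
c=capture("wrist"); cv2.imwrite("pics/w4.png",c["pixels"]); np.savez("w4.npz",**c)
print(off(489,-199.3,150))
E
```

```text
time: 6.72
tool_pos: [509.9, 307.9, 51.6]
ee_rot: [[-1.0, -0.009, 0.004], [-0.009, 1.0, 0.0], [-0.004, 0.0, -1.0]]
contact_force: [-0.1, 0.2, 0.3]
opening: 0.697
time: 7.22
tool_pos: [510.2, 308.2, 163.1]
ee_rot: [[-1.0, -0.009, 0.007], [-0.009, 1.0, 0.001], [-0.007, 0.001, -1.0]]
contact_force: [0.7, 0.4, -0.6]
opening: 0.701
[  24.73700866 -506.85008191   11.43297478]
```

View pics/w4.png

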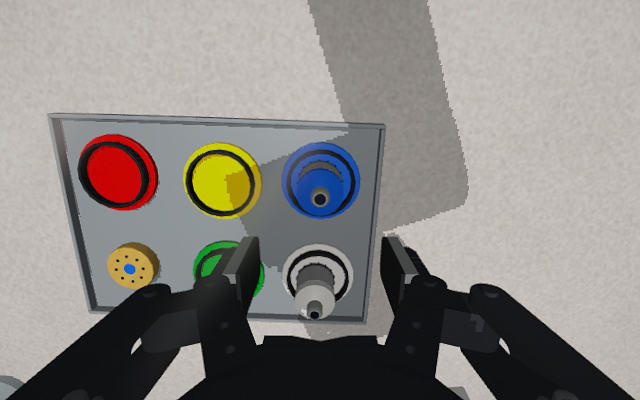

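The blue objective stands in its pot, nose at (320,198). Next is yellow.

```bash
python3 -m crank '0.0245 -0.507 0.01 0 0.3;0.0245 -0.507 0.01 0 0.3;0.0245 -0.507 0.01 0 0.3;0.0245 -0.507 0.01 0 0.3;0.0245 -0.507 0.01 0 0.3;0.0245 -0.507 0.01 0 0.3;0.0245 -0.507 0.01 0 0.3;0.0245 -0.507 0.01 0 0.3;0.0245 -0.507 0.01 0 0.3;0.0245 -0.507 0.01 0 0.3;0.0245 -0.507 0.01 0 0.3;0.0245 -0.507 0.01 0 0.3'
python3 -m crank '0.002 -0.03 0 0 0.3;0.002 -0.03 0 0 0.3;0.002 -0.03 0 0 0.3'
python3 - <<'E'
from h import *
print(get_obs()["tool_pos"],off(489,-199.3,36))
c=capture("wrist"); cv2.imwrite("pics/w5.png",c["pixels"]); np.savez("w5.npz",**c)
H=cv2.cvtColor(c["pixels"],cv2.COLOR_BGR2HSV)
E
```

```text
time: 8.27
tool_pos: [487.8, -192.9, 149.6]
ee_rot: [[-1.0, -0.009, -0.0], [-0.009, 1.0, 0.003], [0.0, 0.003, -1.0]]
contact_force: [2.0, -0.0, -0.7]
opening: 0.695
time: 8.52
tool_pos: [484.7, -224.1, 147.5]
ee_rot: [[-1.0, -0.004, -0.003], [-0.004, 1.0, 0.005], [0.003, 0.005, -1.0]]
contact_force: [-0.4, 0.5, -0.8]
opening: 0.696
[ 484.68999873 -224.09477053  147.51823805] [ -4.79623334  24.19352846 111.6303879 ]
```

View pics/w5.png

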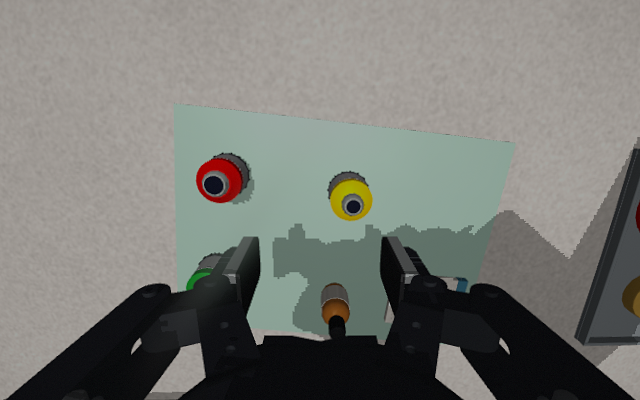

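```bash
python3 -c "
from h import *
c=dict(np.load('w5.npz'));print(px2w(c,353,206,52),px2w(c,213,184,46))"
python3 -m crank '-0.005 0.024 0.02 0 0.3;-0.005 0.024 0.045 0 0.3;-0.005 0.024 0.075 0 0.3;-0.005 0.024 0.098 0 0.3;-0.005 0.024 0.109 0 0.3;-0.005 0.024 0.112 0 0.3;-0.005 0.024 0.112 0 0.3;-0.005 0.024 0.112 0 0.3'
```

```text
[ 488.90027761 -200.23020276   52.        ] [ 473.66483191 -306.07130993   46.        ]
time: 9.23
tool_pos: [489.4, -197.3, 36.5]
ee_rot: [[-1.0, -0.008, -0.003], [-0.008, 1.0, 0.005], [0.003, 0.006, -1.0]]
contact_force: [-0.4, -1.0, 0.2]
opening: 0.696
```

```bash
python3 -m crank '0 -0.0025 0 0 0.3;0 -0.0025 0 0 0.3;0 -0.0025 0 0 0.6;0 -0.0025 0 0 1;0 -0.0025 0 0 1;0 -0.0025 0 0 1;0 -0.0025 0 0 1;0 -0.0025 0 0 1;0 -0.0025 0 0 1;0 -0.0025 0 0 1'
python3 -m crank '0 0 -0.005 0 1;0 0 -0.01 0 1;0 0 -0.02 0 1;0 0 -0.02 0 1'
python3 -c "
from h import *
print(get_obs()['tool_pos'],off(510.5,216,110))"
```

```text
time: 10.07
tool_pos: [489.6, -200.0, 37.4]
ee_rot: [[-1.0, -0.007, -0.002], [-0.007, 1.0, 0.005], [0.002, 0.005, -1.0]]
contact_force: [-0.4, 1.1, 5.6]
opening: 0.386
time: 10.4
tool_pos: [490.5, -200.6, 59.1]
ee_rot: [[-1.0, -0.007, 0.0], [-0.007, 1.0, 0.003], [-0.0, 0.003, -1.0]]
contact_force: [0.4, 0.5, -1.0]
opening: 0.38
[ 490.47581868 -200.64525712   59.1233597 ] [-23.06646162 416.64933337 -49.53727883]
```

```bash
python3 -m crank '-0.001 0.01 -0.03 0 1;-0.002 0.035 -0.045 0 1;-0.023 0.417 -0.05 0 1;-0.023 0.417 -0.05 0 1;-0.023 0.417 -0.05 0 1;-0.023 0.417 -0.05 0 1;-0.023 0.417 -0.05 0 1;-0.023 0.417 -0.05 0 1;-0.023 0.417 -0.05 0 1;-0.023 0.417 -0.05 0 1;-0.023 0.417 -0.05 0 1;-0.023 0.417 -0.05 0 1'
python3 -m crank '0 0 0 0 1;0 0 0 0 1;0 0 0 0 1'
python3 - <<'E'
from h import *
print(get_obs()["tool_pos"],off(510.5,216,45.5).round(1))
E
```

```text
time: 11.4
tool_pos: [510.6, 222.3, 111.1]
ee_rot: [[-1.0, -0.013, 0.003], [-0.013, 1.0, 0.006], [-0.003, 0.006, -1.0]]
contact_force: [0.7, -0.5, -0.7]
opening: 0.382
time: 11.65
tool_pos: [510.2, 221.4, 111.0]
ee_rot: [[-1.0, -0.012, 0.002], [-0.012, 1.0, 0.005], [-0.002, 0.005, -1.0]]
contact_force: [0.3, 0.3, -0.9]
opening: 0.379
[510.2472993  221.42823528 111.04827916] [-0.  -5.8 65.5]
```

```bash
python3 -m crank '0 -0.003 0.01 0 1;0 -0.0055 0.03 0 1;0 -0.0055 0.048 0 1;0 -0.0055 0.056 0 1;0 -0.0055 0.058 0 1;0 -0.0055 0.058 0 1;0 -0.0055 0.058 0 1'
python3 -c "
from h import *;print(off(510.5,216,45.5).round(1))
c=capture('wrist');cv2.imwrite('pics/w6.png',c['pixels'])"
```

```text
time: 12.23
tool_pos: [510.9, 215.6, 53.3]
ee_rot: [[-1.0, -0.011, 0.003], [-0.011, 1.0, 0.005], [-0.003, 0.005, -1.0]]
contact_force: [0.6, 0.4, -1.1]
opening: 0.381
[0.5 0.3 7.8]
```

View pics/w6.png

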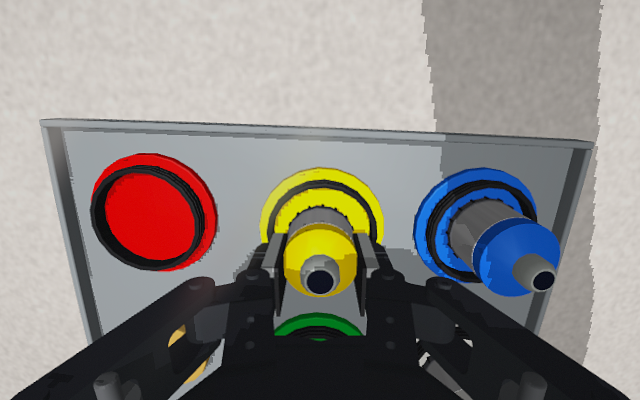

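Yellow is centred over its pot: the pot's flange spans columns 260–384 and the nose is at column 320. Lowering and releasing.

```bash
python3 -m crank '0 0 0.003 0 1;0 0 0.006 0 1;0 0 0.0075 0 1;0 0 0.008 0 1;0 0 0.008 0 1;0 0 0.008 0 1'; python3 -m crank '0 0 0 0 0.58;0 0 0 0 0.54;0 0 0 0 0.5;0 0 0 0 0.45;0 0 0 0 0.4;0 0 0 0 0.3;0 0 0 0 0.3;0 0 0 0 0.3'; python3 -m crank '0 0 -0.02 0 0.3;0 0 -0.05 0 0.3;0 0 -0.09 0 0.3;0 0 -0.11 0 0.3;0 0 -0.11 0 0.3;0 0 -0.11 0 0.3'
python3 - <<'E'
from h import *
c=capture("wrist"); cv2.imwrite("pics/w7.png",c["pixels"]); np.savez("w7.npz",**c)
print(off(474,-304.5,150))
E
```

```text
time: 12.78
tool_pos: [511.1, 216.1, 45.6]
ee_rot: [[-1.0, -0.012, 0.004], [-0.012, 1.0, 0.005], [-0.004, 0.005, -1.0]]
contact_force: [0.0, -0.5, -1.2]
opening: 0.381
time: 13.45
tool_pos: [511.1, 216.1, 45.7]
ee_rot: [[-1.0, -0.012, 0.004], [-0.012, 1.0, 0.005], [-0.004, 0.005, -1.0]]
contact_force: [0.2, -0.9, 0.9]
opening: 0.703
time: 13.95
tool_pos: [511.4, 215.6, 157.0]
ee_rot: [[-1.0, -0.012, 0.007], [-0.012, 1.0, 0.006], [-0.007, 0.006, -1.0]]
contact_force: [-0.4, 0.5, 0.2]
opening: 0.702
[  42.50767244 -519.46213264    2.63167599]
```

View pics/w7.png

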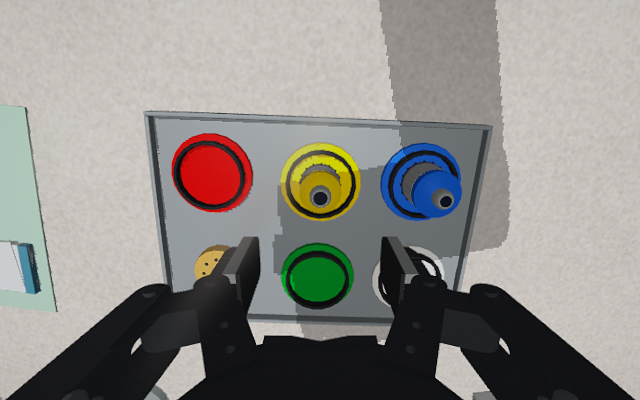

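Yellow stands in its pot, nose at (320,198), and the green pot is free at (317,276). Next is red.

```bash
python3 -m crank '0.0425 -0.519 0.003 0 0.3;0.0425 -0.519 0.003 0 0.3;0.0425 -0.519 0.003 0 0.3;0.0425 -0.519 0.003 0 0.3;0.0425 -0.519 0.003 0 0.3;0.0425 -0.519 0.003 0 0.3;0.0425 -0.519 0.003 0 0.3;0.0425 -0.519 0.003 0 0.3;0.0425 -0.519 0.003 0 0.3;0.0425 -0.519 0.003 0 0.3;0.0425 -0.519 0.003 0 0.3;0.0425 -0.519 0.003 0 0.3'
python3 -m crank '0 0 0 0 0.3;0 0 0 0 0.3;0 0 0 0 0.3'
python3 - <<'E'
from h import *
print(get_obs()["tool_pos"],off(474,-304.5,34).round(1))
E
```

```text
time: 15.0
tool_pos: [473.8, -284.4, 147.7]
ee_rot: [[-1.0, -0.011, 0.0], [-0.011, 1.0, 0.009], [-0.0, 0.009, -1.0]]
contact_force: [0.9, 0.6, 0.3]
opening: 0.698
time: 15.25
tool_pos: [472.3, -283.3, 145.8]
ee_rot: [[-1.0, -0.01, -0.003], [-0.01, 1.0, 0.013], [0.003, 0.013, -1.0]]
contact_force: [0.2, 0.8, 0.1]
opening: 0.699
[ 472.30862093 -283.29915561  145.75779889] [ -1.8 -22.6 111.5]
```

```bash
python3 -m crank '-0.002 -0.0225 0.01 0 0.3;-0.002 -0.0225 0.035 0 0.3;-0.002 -0.0225 0.065 0 0.3;-0.002 -0.0225 0.09 0 0.3;-0.002 -0.0225 0.107 0 0.3;-0.002 -0.0225 0.1115 0 0.3;-0.002 -0.0225 0.1115 0 0.3;-0.002 -0.0225 0.1115 0 0.3'
python3 - <<'E'
from h import *
print(off(474,-304.5,34).round(1))
E
```

```text
time: 15.92
tool_pos: [474.5, -303.2, 34.2]
ee_rot: [[-1.0, -0.012, -0.004], [-0.012, 1.0, 0.013], [0.004, 0.013, -1.0]]
contact_force: [-0.3, -0.2, -0.5]
opening: 0.701
[ 0.5 -1.3  0.2]
```

```bash
python3 -m crank '0 -0.001 0 0 0.3;0 -0.0015 0 0 0.5;0 -0.0015 0 0 0.8;0 -0.0015 0 0 1;0 -0.0015 0 0 1;0 -0.0015 0 0 1;0 -0.0015 0 0 1;0 -0.0015 0 0 1;0 -0.0015 0 0 1;0 -0.0015 0 0 1'
python3 -m crank '0 0 -0.005 0 1;0 0 -0.01 0 1;0 0 -0.02 0 1;0 0 -0.02 0 1'
python3 -c "
from h import *
print(get_obs()['tool_pos'],off(504,117.5,105))
c=capture('wrist');cv2.imwrite('pics/w8.png',c['pixels'])"
```

```text
time: 16.75
tool_pos: [475.1, -305.2, 35.6]
ee_rot: [[-1.0, -0.011, -0.002], [-0.011, 1.0, 0.012], [0.002, 0.012, -1.0]]
contact_force: [-0.5, 1.1, 6.3]
opening: 0.405
time: 17.08
tool_pos: [475.9, -306.2, 57.5]
ee_rot: [[-1.0, -0.011, 0.0], [-0.011, 1.0, 0.009], [-0.0, 0.009, -1.0]]
contact_force: [-0.3, -0.8, -1.6]
opening: 0.402
[ 475.92782931 -306.20345106   57.52700193] [-32.8483714  423.78743366 -43.491865  ]
```

View pics/w8.png

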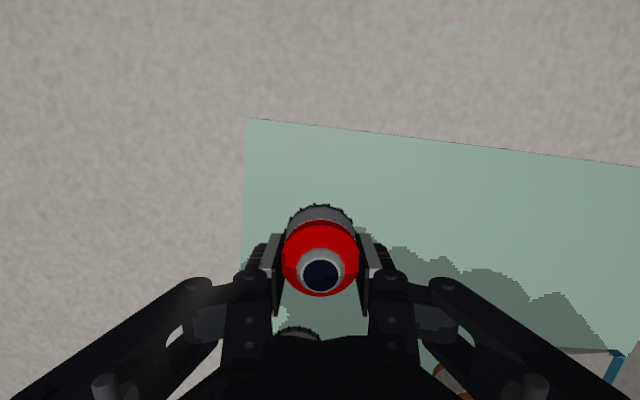

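Red is held centred, nose at (321,275). Carrying it to the red pot.

```bash
python3 -m crank '-0.001 0.01 -0.03 0 1;-0.002 0.035 -0.04 0 1;-0.033 0.424 -0.044 0 1;-0.033 0.424 -0.044 0 1;-0.033 0.424 -0.044 0 1;-0.033 0.424 -0.044 0 1;-0.033 0.424 -0.044 0 1;-0.033 0.424 -0.044 0 1;-0.033 0.424 -0.044 0 1;-0.033 0.424 -0.044 0 1;-0.033 0.424 -0.044 0 1;-0.033 0.424 -0.044 0 1'
python3 -m crank '0 0 0 0 1;0 0 0 0 1;0 0 0 0 1'
python3 - <<'E'
from h import *
print(get_obs()["tool_pos"],off(504,117.5,52).round(1))
E
```

```text
time: 18.13
tool_pos: [503.5, 122.5, 105.2]
ee_rot: [[-1.0, -0.015, 0.0], [-0.015, 1.0, 0.011], [-0.0, 0.011, -1.0]]
contact_force: [0.7, 0.2, -0.3]
opening: 0.406
time: 18.38
tool_pos: [503.2, 122.0, 105.0]
ee_rot: [[-1.0, -0.015, -0.0], [-0.015, 1.0, 0.011], [0.0, 0.011, -1.0]]
contact_force: [-0.6, -0.1, -1.1]
opening: 0.405
[503.22742264 122.03157893 105.04326586] [-0.7 -5.1 53. ]
```

```bash
python3 -m crank '-0.0005 -0.003 0.01 0 1;-0.0005 -0.005 0.025 0 1;-0.0005 -0.005 0.042 0 1;-0.0005 -0.005 0.051 0 1;-0.0005 -0.005 0.053 0 1;-0.0005 -0.005 0.053 0 1;-0.0005 -0.005 0.053 0 1'
python3 -c "
from h import *;print(off(504,117.5,43.6).round(1))
c=capture('wrist');cv2.imwrite('pics/w9.png',c['pixels'])"
```

```text
time: 18.97
tool_pos: [504.0, 117.0, 52.0]
ee_rot: [[-1.0, -0.014, -0.0], [-0.014, 1.0, 0.01], [0.0, 0.01, -1.0]]
contact_force: [0.1, -0.2, -0.8]
opening: 0.405
[0.  0.4 8.4]
```

View pics/w9.png

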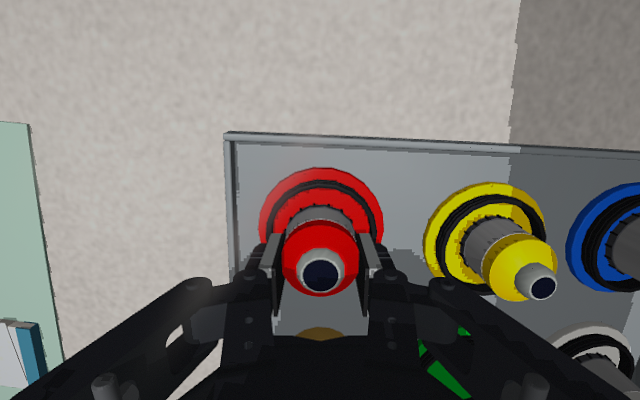

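Red is centred: the flange spans columns 259–384 and the nose is at column 321. Lowering and releasing.

```bash
python3 -m crank '0 0 0.003 0 1;0 0 0.006 0 1;0 0 0.008 0 1;0 0 0.0085 0 1;0 0 0.0085 0 1;0 0 0.0085 0 1'; python3 -m crank '0 0 0 0 0.56;0 0 0 0 0.52;0 0 0 0 0.48;0 0 0 0 0.44;0 0 0 0 0.4;0 0 0 0 0.3;0 0 0 0 0.3;0 0 0 0 0.3'; python3 -m crank '0 0 -0.02 0 0.3;0 0 -0.05 0 0.3;0 0 -0.09 0 0.3;0 0 -0.11 0 0.3;0 0 -0.11 0 0.3;0 0 -0.11 0 0.3'
python3 - <<'E'
from h import *
print(off(569,-321.5,150))
E
```

```text
time: 19.52
tool_pos: [504.3, 117.3, 43.9]
ee_rot: [[-1.0, -0.015, 0.001], [-0.015, 1.0, 0.01], [-0.001, 0.01, -1.0]]
contact_force: [-0.6, 0.1, -0.9]
opening: 0.406
time: 20.18
tool_pos: [504.3, 117.3, 43.9]
ee_rot: [[-1.0, -0.015, 0.001], [-0.015, 1.0, 0.01], [-0.001, 0.01, -1.0]]
contact_force: [-0.1, -0.1, 0.4]
opening: 0.7
time: 20.68
tool_pos: [504.9, 116.2, 155.1]
ee_rot: [[-1.0, -0.015, 0.004], [-0.015, 1.0, 0.01], [-0.004, 0.01, -1.0]]
contact_force: [-0.2, -0.3, 0.5]
opening: 0.701
[ -57.49749094 -438.66470002    0.80998161]
```

```bash
python3 -m crank '-0.0575 -0.4385 0.001 0 0.3;-0.0575 -0.4385 0.001 0 0.3;-0.0575 -0.4385 0.001 0 0.3;-0.0575 -0.4385 0.001 0 0.3;-0.0575 -0.4385 0.001 0 0.3;-0.0575 -0.4385 0.001 0 0.3;-0.0575 -0.4385 0.001 0 0.3;-0.0575 -0.4385 0.001 0 0.3;-0.0575 -0.4385 0.001 0 0.3;-0.0575 -0.4385 0.001 0 0.3;-0.0575 -0.4385 0.001 0 0.3;-0.0575 -0.4385 0.001 0 0.3'
python3 -m crank '0 0 0 0 0.3;0 0 0 0 0.3;0 0 0 0 0.3'
python3 - <<'E'
from h import *
print(get_obs()["tool_pos"],off(569,-321.5,39).round(1))
c=capture("wrist"); cv2.imwrite("pics/w10.png",c["pixels"]); np.savez("w10.npz",**c)
E
```

```text
time: 21.68
tool_pos: [569.0, -327.8, 147.5]
ee_rot: [[-1.0, -0.01, 0.005], [-0.01, 1.0, 0.008], [-0.005, 0.008, -1.0]]
contact_force: [-0.6, 0.4, -0.5]
opening: 0.697
time: 21.93
tool_pos: [568.0, -326.1, 145.9]
ee_rot: [[-1.0, -0.01, 0.002], [-0.01, 1.0, 0.011], [-0.002, 0.011, -1.0]]
contact_force: [-0.8, -0.2, 0.8]
opening: 0.698
[ 568.04470122 -326.12511918  145.89235621] [ -0.8   3.5 106.9]
```

View pics/w10.png

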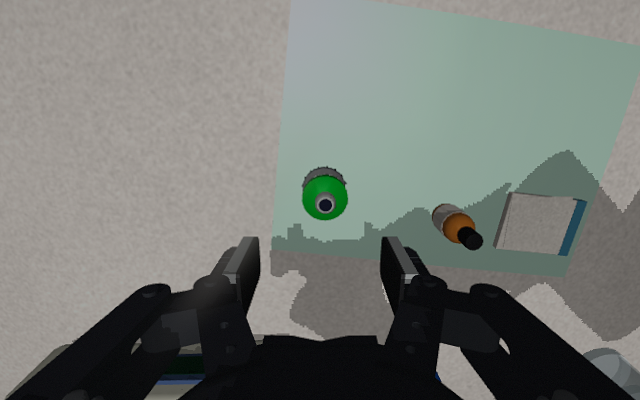

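```bash
python3 -c "
from h import *
c=dict(np.load('w10.npz'));print(px2w(c,325,205,56))"
python3 -m crank '-0.001 0.0035 0.02 0 0.3;-0.001 0.0035 0.045 0 0.3;-0.001 0.0035 0.075 0 0.3;-0.001 0.0035 0.095 0 0.3;-0.001 0.0035 0.105 0 0.3;-0.001 0.0035 0.107 0 0.3;-0.001 0.0035 0.107 0 0.3;-0.001 0.0035 0.107 0 0.3'
```

```text
[ 570.09213399 -322.96176096   56.        ]
time: 22.65
tool_pos: [570.5, -321.5, 40.7]
ee_rot: [[-1.0, -0.012, 0.004], [-0.012, 1.0, 0.009], [-0.004, 0.009, -1.0]]
contact_force: [0.9, 0.2, -0.3]
opening: 0.703
```

```bash
python3 -m crank '0.001 -0.0005 0.001 0 0.3;0.001 -0.0005 0.001 0 0.5;0.001 -0.0005 0.001 0 0.8;0.001 -0.0005 0.001 0 1;0.001 -0.0005 0.001 0 1;0.001 -0.0005 0.001 0 1;0.001 -0.0005 0.001 0 1;0.001 -0.0005 0.001 0 1;0.001 -0.0005 0.001 0 1'
python3 -m crank '0 0 -0.005 0 1;0 0 -0.01 0 1;0 0 -0.02 0 1;0 0 -0.03 0 1;0 0 -0.03 0 1'
python3 -c "
from h import *
print(get_obs()['tool_pos'],off(608,213.5,130))"
```

```text
time: 23.4
tool_pos: [570.1, -322.5, 41.2]
ee_rot: [[-1.0, -0.012, 0.006], [-0.011, 1.0, 0.007], [-0.006, 0.007, -1.0]]
contact_force: [-1.0, 1.2, 6.5]
opening: 0.405
time: 23.82
tool_pos: [571.2, -323.7, 73.9]
ee_rot: [[-1.0, -0.012, 0.009], [-0.012, 1.0, 0.005], [-0.009, 0.004, -1.0]]
contact_force: [0.2, -0.9, -0.7]
opening: 0.41
[ 571.1687686  -323.72711042   73.85614235] [-43.58724241 537.00352207 -53.37611935]
```

```bash
python3 -m crank '0 0 -0.03 0 1;-0.001 0.01 -0.055 0 1;-0.008 0.05 -0.06 0 1;-0.044 0.53 -0.06 0 1;-0.044 0.53 -0.06 0 1;-0.044 0.53 -0.06 0 1;-0.044 0.53 -0.06 0 1;-0.044 0.53 -0.06 0 1;-0.044 0.53 -0.06 0 1;-0.044 0.53 -0.06 0 1;-0.044 0.53 -0.06 0 1;-0.044 0.53 -0.06 0 1'
python3 -c "
from h import *
print(get_obs()['tool_pos'],off(608,213.5,110))"
```

```text
time: 24.82
tool_pos: [601.5, 102.3, 136.4]
ee_rot: [[-1.0, -0.012, 0.01], [-0.011, 1.0, 0.004], [-0.01, 0.004, -1.0]]
contact_force: [0.4, -1.1, -1.5]
opening: 0.399
[601.54223697 102.33637682 136.35917629] [ -7.47842153 110.96541822  26.91856547]
```

```bash
python3 -m crank '-0.0075 0.04 0.01 0 1;-0.0075 0.075 0.02 0 1;-0.0075 0.1 0.025 0 1;-0.0075 0.111 0.025 0 1;-0.0075 0.111 0.025 0 1;-0.0075 0.111 0.025 0 1;-0.0075 0.111 0.025 0 1'
python3 -c "
from h import *
print(get_obs()['tool_pos'],off(608,213.5,57))"
```

```text
time: 25.4
tool_pos: [608.4, 212.0, 112.4]
ee_rot: [[-1.0, -0.01, 0.01], [-0.01, 1.0, 0.004], [-0.01, 0.004, -1.0]]
contact_force: [-0.2, -0.9, -1.4]
opening: 0.407
[608.40639102 212.03807618 112.35586802] [ 0.95675698  1.25731212 55.35411711]
```

```bash
python3 -m crank '0.001 0.001 0.01 0 1;0.001 0.001 0.025 0 1;0.001 0.001 0.042 0 1;0.001 0.001 0.052 0 1;0.001 0.001 0.055 0 1;0.001 0.001 0.055 0 1;0.001 0.001 0.055 0 1'
python3 -c "
from h import *;print(off(608,213.5,49.3).round(1))
c=capture('wrist');cv2.imwrite('pics/w11.png',c['pixels'])"
```

```text
time: 25.98
tool_pos: [608.3, 212.7, 57.5]
ee_rot: [[-1.0, -0.01, 0.011], [-0.01, 1.0, 0.004], [-0.011, 0.004, -1.0]]
contact_force: [-0.2, 0.1, -1.6]
opening: 0.401
[0.4 0.8 8.2]
```

View pics/w11.png

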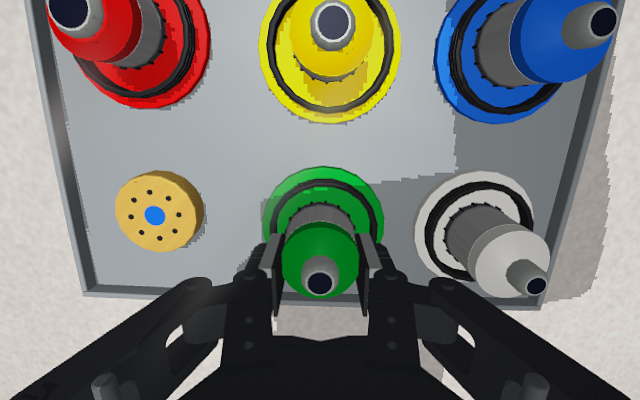

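Green is aligned to about 2 mm: the flange is centred at column 323 and the nose is at 320. Lowering, then a narrow release so the fingers stay clear of the white one.

```bash
python3 -m crank '0 0.001 0.003 0 1;0 0.001 0.006 0 1;0 0.001 0.008 0 1;0 0.001 0.0085 0 1;0 0.001 0.0085 0 1;0 0.001 0.0085 0 1'; python3 -m crank '0 0 0 0 0.56;0 0 0 0 0.52;0 0 0 0 0.48;0 0 0 0 0.44;0 0 0 0 0.4;0 0 0 0 0.4;0 0 0 0 0.4'; python3 -m crank '0 0 -0.02 0 0.4;0 0 -0.05 0 0.4;0 0 -0.09 0 0.4;0 0 -0.13 0 0.4;0 0 -0.13 0 0.4;0 0 -0.13 0 0.4'; python3 -m crank '0.1 -0.25 -0.04 0 0.4;0.1 -0.25 -0.04 0 0.4;0.1 -0.25 -0.04 0 0.4;0.1 -0.25 -0.04 0 0.4;0.1 -0.25 -0.04 0 0.4;0.1 -0.25 -0.04 0 0.4;0.1 -0.25 -0.04 0 0.4;0.1 -0.25 -0.04 0 0.4'
python3 - <<'E'
from h import *
c=capture("top"); np.savez("top1.npz",**c)
s=capture("scene")
a=cv2.resize(c["pixels"][130:250,135:295],None,fx=3,fy=3,interpolation=3)
b=cv2.resize(s["pixels"][110:240,310:490],(498,360),interpolation=3)
cv2.imwrite("pics/end.png",cv2.resize(np.hstack([a,b]),None,fx=.8,fy=.8))
E
```

```text
time: 26.53
tool_pos: [608.7, 214.1, 49.5]
ee_rot: [[-1.0, -0.01, 0.012], [-0.01, 1.0, 0.004], [-0.012, 0.004, -1.0]]
contact_force: [0.0, -0.4, -1.6]
opening: 0.406
time: 27.12
tool_pos: [608.8, 214.1, 49.6]
ee_rot: [[-1.0, -0.01, 0.012], [-0.01, 1.0, 0.004], [-0.012, 0.004, -1.0]]
contact_force: [-1.3, 0.4, 0.5]
opening: 0.603
time: 27.62
tool_pos: [609.2, 213.9, 183.0]
ee_rot: [[-1.0, -0.01, 0.019], [-0.01, 1.0, 0.005], [-0.019, 0.005, -1.0]]
contact_force: [-0.7, 0.2, -0.3]
opening: 0.598
time: 28.28
tool_pos: [508.9, -40.8, 219.0]
ee_rot: [[-1.0, -0.005, 0.016], [-0.005, 1.0, 0.005], [-0.016, 0.005, -1.0]]
contact_force: [0.3, 0.0, 0.6]
opening: 0.6
```

View pics/end.png

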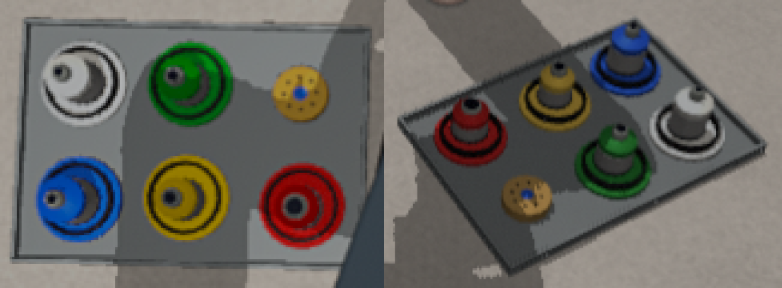

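All four stand upright in the pots of their colour. In the crop the noses are blue (56,198), yellow (171,198), red (295,206) and green (173,75). The white objective is unmoved. One numeric check before handing in.

Run:
```python
from h import *
c=dict(np.load("top1.npz"))
f=lambda p,z:px2w(c,p[0]/2.4+134.8,p[1]/2.4+129.8,z)[:2]
for n,a,b,z in [("blue",(56,198),(79,199),68),("yellow",(171,198),(186,198),60),("red",(295,206),(302,207),54),("green",(173,75),(190,83),64),("white",(61,72),(83,84),70)]:
    A,B=f(a,z),f(b,10); print(n,A.round(1),B.round(1),np.hypot(*(A-B)).round(1))
```

```text
blue [507.7 304.3] [509.3 307.7] 3.7
yellow [507.8 215. ] [509.8 216.1] 2.3
red [501.2 116.4] [501.8 117. ] 0.8
green [606.6 213.7] [608.9 214. ] 2.3
white [608.3 301.8] [608.4 306.4] 4.5
```

Run:
```python
from h import *
from workcell import hand_in
a=np.load("top0.npz")["pixels"][155:182,408:434].astype(int);b=np.load("top1.npz")["pixels"][155:182,408:434].astype(int)
print("bottle diff",abs(a-b).mean()); o=get_obs(); print(o["qvel"].round(2))
if abs(a-b).mean()<12: print(hand_in())
```

```text
bottle diff 44.927350427350426
[ 2.29  0.36 -0.69  0.19  0.08 -0.02]
```

Run:
```python
from h import *
c=np.load("top1.npz"); s=capture("scene")
a=cv2.resize(c["pixels"][130:250,340:500],(400,300),interpolation=3)
b=cv2.resize(s["pixels"][180:330,120:320],(400,300),interpolation=3)
cv2.imwrite("pics/end2.png",np.hstack([a,b]))
```

```text
(no output)
```

View pics/end2.png

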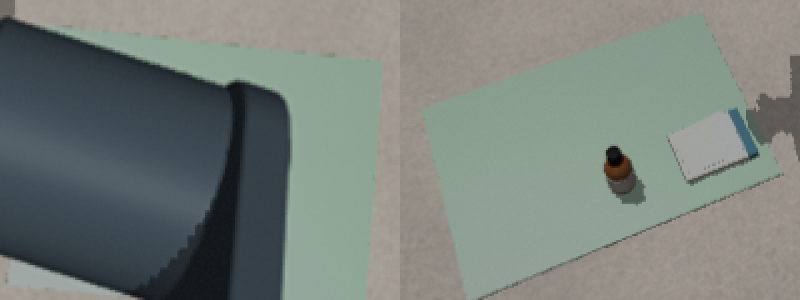

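The arm simply blocks the top camera's view of the bottle. The scene camera shows it standing at (618,170) on the otherwise cleared mat. Handing in.

```bash
python3 -m crank '0 0 0 0 0.4;0 0 0 0 0.4;0 0 0 0 0.4'; python3 -c "
from workcell import hand_in
print(hand_in())"
```

```text
time: 28.68
tool_pos: [510.4, -35.7, 218.2]
ee_rot: [[-1.0, -0.011, 0.016], [-0.011, 1.0, 0.007], [-0.016, 0.007, -1.0]]
contact_force: [-1.3, 0.2, -0.0]
opening: 0.598
the job is handed in; nothing more can be done
None
```

I stood the blue, yellow, red and green objectives, in that order, nose up in the pots of their colour, and handed the job in at about 29 s of the 112 s. The hand-in reports no verdict.

- **Placement:** in the last pictures all four stand upright. Measured from above, each nose is 1–4 mm from its pot's centre, against the 12 mm limit. I did not measure the height on the pot floor directly. I set each one down at the height its grasp on the mat implied, and the pictures agree.
- **Neighbours:** the pots look flat in the tray. The white objective looks unmoved, but I did not measure it against its starting position. The gripper ended about 220 mm up, touching nothing.
- **One check failed:** the top-camera before/after comparison of the oil bottle, because the arm was blocking that view. The scene camera showed the bottle standing.

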